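Hold the belt pulley on the pump shaft's flat, ready for its set screw

ROBOT

A 6-joint arm with a two-finger parallel gripper is mounted at the origin on the work surface; the furniture and walls round the work are solid. World frame = base frame: x ahead of the robot, y to its left, z up, the work surface at z = 0. Lengths are in mm, angles in degrees, forces in N, time in s.
With the tool pointing down it reaches from about 250 to 775 mm from the base axis. Payload 8.9 kg.
Tool frame: the origin (TCP) lies midway between the tips of the shut fingers; the grasp point (between the pads) lies 19 mm behind it (manip.grip_depth is the distance from the TCP to the grasp point, in mm); z points along the fingers, y is the line along which they close (so a half turn about z gives the same grasp; the last joint's range is limited). The gripper opens to 85 mm and grips with 20 to 120 N. Pads are 22 mm wide; open, the fingers measure 114 mm over their backs; the gripper's body (76 mm by 85 mm) begins 54 mm behind the grasp point. The pads swing forward as they close: fully open they stand 13 mm farther back than shut.
Start: joints at [-72.038, 16.656, -8.789, 64.555, 0, 82.019], TCP at [229.681, -472.091, 193.505] pointing down, gripper open.
Joint ranges: [-144.48, 144.48], [-52.06, 99.96], [-74.48, 78.29], [-112.23, 115.85], [-86.99, 84.42], [-180, 180]. Speed limits (degrees/s): [127.2, 127.2, 159.86, 180, 180, 180].

INTERFACE

Orientations are given as [roll, pitch, yaw] about the fixed x, y, z axes, in that order (R = Rz(yaw) Ry(pitch) Rx(roll)).
In Python, from cell import telemetry, viewer, manip gives the robot as it stands.
- The arm moves only by the shell command python3 -m inch 'ROWS'. ROWS is JSON, a list that holds one entry, the list of rows, each a list of 7 numbers: the shift along the tool's x, y, z in m, then the turn, a rotation vector about the tool's x, y, z in rad, then the closure in counts, from 0 (fully open) to 255 (shut). In form: [[[x, y, z, wx, wy, wz, gripper], ...]]. A call has 1 to 5 rows; each row shifts and turns the commanded pose from where the row before left it, along the tool's axes as they then stand; what a row does not reach is not made up. A row lasts 1/8 s, in which the tool goes at most 62.5 mm and 10.7 degrees, less where a joint would pass 70% of its speed; a pose out of reach is approached as far as the arm can. A call with a gripper value outside its range is refused whole. The fingers move at their own pace and stop on an object; the grip force is fixed at half the most. Time passes only in rows, so rows that do not move let the fingers close. It gives the time, the measured TCP pose, the force, the opening and the grip force at its end, in the units of the state.
- telemetry.observe(): the state, without advancing time (a new reading comes with each control period).
- viewer.grab_frame(name): name is "scene" or "top"; returns the picture (480x640x3 uint8, red, green, blue); there is no depth.
- viewer.camera_params(name): a dict with "vfov" (degrees; the focal length in pixels is half the picture's height over the tangent of half this angle, whatever the lens; pixels are square), "cx", "cy" (the principal point, pixels), "dist_coeffs" ([k1, k2, p1, p2, k3] as OpenCV has them; the pictures are not rectified), "cam_to_world" (4x4, takes a point from camera to world coordinates). Camera axes: x right, y down, z forward; pixel columns grow to the right and rows downward; lengths in mm; the calibration is good to about 2 mm. A picture is of the moment at which its call begins. camera_params takes no time and is no camera call.
- manip.job_done(): hands the job in; it is judged then, once.
The state is a dict: "time_s": time; "joints": joint angles; "dq": joint speeds; "effort": joint torques, N m; "ee_pos": TCP position; "orientation": TCP orientation; "contact_force": force on the tool from outside, world axes, zero at the start; "moment": the same for the moment, N m; "opening": opening from 0.0 (shut) to 1.0 (fully open); "grip_force": force on a finger pad.
Only numpy, scipy, OpenCV 4.12 (cv2) and the standard library are available. Lean on these libraries where they do the work, as an engineer would, in place of code of your own. Each camera call takes 0.05 s, during which the arm holds its last target. There are 200 camera calls.

TASK

The pump's toothed-belt pulley has to go back on with its set screw on the flat of the shaft. First, with the pulley still off, turn the shaft until its flat faces the middle of the open side of the belt guard, where the hex key goes in; then slip the pulley over it, hub up, with the screw in its hub on that flat. It would slide down to the shaft's collar if let go, so finish while holding it upright, its hub's top flush with the shaft's end and screw and flat still facing the middle of the opening; leave the bottle, the piston and the hex key where they are.

Things in the scene. Friction and masses are not known exactly. Their poses are not given: they have to be found in the camera images.
- pump: Cast pump (body radius 48 mm up to 78 mm, nose 26 mm up to 92 mm above the bench), upright on a round foot, 148 mm wide, fixed to the bench; origin on its axis at bench height, z up along the shaft. A half-round belt guard of grey sheet (inner radius 73 mm, 78 to 152 mm high) stands round the back, 75 degrees to either side of the pump's +x; its open side faces the pump's -x.
- pump_shaft (a joint): Angle of the pump's upright shaft in rad, counter-clockwise seen from above; at 0 (or a whole turn, such as 6.28) its flat faces the middle of the guard's open side (the pump's -x). It turns freely past whole turns, several either way, against an even seal drag of about 0.05 N m, and stays where it is left.
- shaft_flat (a point): Middle of the flat, 135 mm above the bench. The flat is milled on one side of the 20 mm shaft over its last 30 mm (120 to 150 mm above the bench), 5.5 mm from the axis: the shaft measures 15.5 mm across the flat, 20 mm elsewhere. This frame turns with the shaft: -x points straight out of the flat.
- shaft_end (a point): Centre of the shaft's upper end face, 150 mm above the bench; axes as those of shaft_flat. The bare steel shaft, 20 mm in diameter with a 1 mm chamfer at the top, stands 50 mm out of a collar (26 mm diameter, top face 100 mm above the bench).
- pulley: Loose aluminium toothed-belt pulley, about 0.24 kg, 42 mm high, lying hub up on the bench; origin at the centre of its underside, z up along the bore. Below, a flanged toothed rim of 70 mm diameter and 16 mm height; above it a plain hub of 36 mm diameter and 26 mm height. Through bore of 22 mm; set screw on the -x side of the hub.
- hub_top (a point): Centre of the pulley's upper (hub) face, 42 mm above its underside; axes as the pulley's. Let go on the shaft, it slides down to the collar, where this face lies 8 mm below the shaft's end. Between pulley and pump stands a carton with two dial-gauge stands, up to 160 mm high; a strip lamp hangs 0.5 m above the bench's back edge, close behind the pulley: stay clear of both.
- screw_head (a point): Outer face of the set screw's 10 mm round head, 6 mm proud of the hub: 24 mm from the bore's axis on the pulley's -x side, 29 mm above its underside. Inside, the screw's round 6 mm tip reaches into the bore to 6.5 mm from the axis, so that the pulley passes down the shaft only with the screw over the flat (about 18 degrees of play each way).
- threadlock_bottle: Small flat red bottle with a grey nozzle, 24 x 40 x 80 mm, standing; origin at the centre of its underside. To be left alone.
- piston_0: Forged piston, 101 mm diameter, 76 mm high, standing on its crown; origin at the centre of its underside. To be left alone.
- hex_key: L-shaped steel hex key, 5 mm thick, 90 x 28 mm, lying flat; origin near the middle of its long arm. To be left alone.

How it is judged (in metres and radians):
On the way:
1. the shaft is turned until its flat faces the open side of the guard (within 15 degrees), the pulley still off the shaft (angle between the x axis of shaft_flat and the x axis of pump, either way round below 0.26 rad and x of shaft_flat in the frame of pump below 0 m and horizontal distance between hub_top and shaft_end above 0.08 m), for 0.2 s.
At the end, for the whole second after the job is handed in: Fingers hold the pulley (over 2 N), upright within 4 degrees, still, within 4 mm of the shaft's axis, hub top level with the shaft's end within 3.5 mm (clear of the collar); screw over the flat within 15 degrees; flat and screw face the middle of the guard's opening within 17 degrees (horizontal distance between hub_top and shaft_end below 0.004 m and z of hub_top in the frame of shaft_end between -0.0035 and 0.0035 m and angle between pulley's own z axis and vertical below 0.07 rad and angle between the x axis of pulley and the x axis of shaft_flat, either way round below 0.26 rad and x of screw_head in the frame of shaft_end below -0.015 m and angle between the x axis of each of pulley, shaft_flat and the x axis of pump, either way round below 0.3 rad and x of screw_head in the frame of pump below -0.015 m and contact force between the fingers and pulley above 2 N and linear speed of pulley below 0.02 m/s); the arm keeps its last pose, push and grip.
It fails at once if the bottle is moved by more than 25 mm (distance of threadlock_bottle from where it was at the start of the episode above 0.025 m).
It fails at once if the piston is moved by more than 25 mm (distance of piston_0 from where it was at the start of the episode above 0.025 m).
It fails at once if the hex key is moved by more than 25 mm (distance of hex_key from where it was at the start of the episode above 0.025 m).
It also fails if it takes over 72 s, if anything falls off the work surface, if the arm or the gripper's body presses on something with over 40 N, if the wrist force passes 120 N, or if a joint passes its speed limit or range.

## Working session

There is one attempt and no reset: what is moved stays moved. The work goes in short steps, Python scripts to look and compute and a shell command to move; the robot and the scene stay as the last step left them, time stands still between calls to the robot, and variables do not carry over. Pictures are saved under pics/ and viewed, at most 10 in all, crops included, and the job is handed in when it is done.

```bash
mkdir -p pics; ls; python3 - <<'E'
from cell import telemetry, viewer, manip
import cv2
print(telemetry.observe())
for n in("scene","top"):
    f=viewer.grab_frame(n); cv2.imwrite(f"pics/{n}0.png",f[:,:,::-1]); print(n,viewer.camera_params(n))
E
```

```text
pics
{'time_s': 0.0, 'joints': array([-7.20386934e+01,  1.66887136e+01, -8.83186816e+00,  6.45556256e+01,
        3.45141778e-04,  8.20178144e+01]), 'dq': array([ 0.02276766, -0.07911203,  0.08361444, -0.07869631,  0.11260976,
       -0.02418081]), 'effort': array([ 4.70755349e-04, -5.37145257e+01,  3.31372476e+01,  1.61703868e-02,
       -1.00029140e-04,  2.58285161e-05]), 'ee_pos': array([ 229.52117169, -471.61229044,  192.92909399]), 'orientation': array([-1.79924579e+02, -1.09243405e-02,  2.59434848e+01]), 'contact_force': array([-0.60470192,  0.44868385,  0.10914564]), 'moment': array([0.01224076, 0.047711  , 0.02835827]), 'grip_force': 0.0, 'opening': 1.0006306823392177}
scene {'vfov': 46.24217609067952, 'cx': 313.53774157375454, 'cy': 232.02537125909004, 'dist_coeffs': array([-0.03511881,  0.        ,  0.        ,  0.        ,  0.        ]), 'cam_to_world': array([[-7.95893702e-01, -4.38142688e-01,  4.17832741e-01,
        -6.34498332e+01],
       [-6.05425561e-01,  5.71836206e-01, -5.53591225e-01,
         4.33156166e+02],
       [ 3.62005811e-03, -6.93566391e-01, -7.20383618e-01,
         9.26680871e+02],
       [ 0.00000000e+00,  0.00000000e+00,  0.00000000e+00,
         1.00000000e+00]])}
top {'vfov': 45.9410419773471, 'cx': 326.40811642793295, 'cy': 238.1576042184277, 'dist_coeffs': array([-0.1155891,  0.       ,  0.       ,  0.       ,  0.       ]), 'cam_to_world': array([[ 2.34359121e-02, -9.85948945e-01,  1.65394785e-01,
         1.69323777e+02],
       [-9.99326242e-01, -2.77779949e-02, -2.39884398e-02,
        -1.69587543e+02],
       [ 2.82457124e-02, -1.64721158e-01, -9.85935657e-01,
         1.41954619e+03],
       [ 0.00000000e+00,  0.00000000e+00,  0.00000000e+00,
         1.00000000e+00]])}
```

View pics/scene0.png

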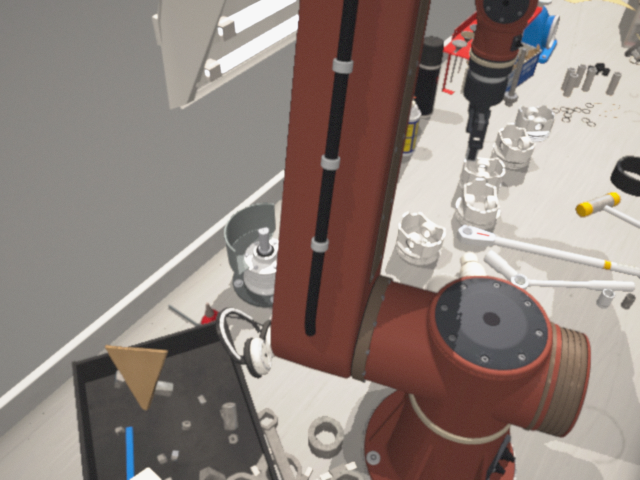

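View pics/top0.png

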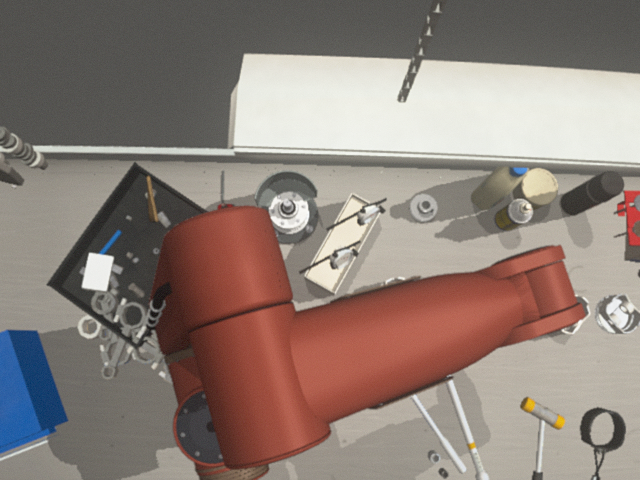

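```bash
cat > h.py <<'E'
from cell import telemetry, viewer, manip
import cv2, numpy as np
def K(n):
    p=viewer.camera_params(n); f=240/np.tan(np.radians(p["vfov"]/2))
    return np.array([[f,0,p["cx"]],[0,f,p["cy"]],[0,0,1]]),p["dist_coeffs"],p["cam_to_world"]
def ray(n,uv,z):
    k,d,T=K(n); q=cv2.undistortPoints(np.array([[uv]],float),k,d)[0,0]
    v=T[:3,:3]@[q[0],q[1],1]; o=T[:3,3]; return o+v*(z-o[2])/v[2]
def proj(n,P):
    k,d,T=K(n); M=np.linalg.inv(T); r,_=cv2.Rodrigues(M[:3,:3])
    return cv2.projectPoints(np.atleast_2d(np.array(P,float)),r,M[:3,3],k,d)[0][:,0]
def crop(f,x,y,w,h,s): return cv2.resize(f[y:y+h,x:x+w,::-1],None,fx=s,fy=s,interpolation=cv2.INTER_CUBIC)
E
python3 - <<'E'
from h import *
t=cv2.imread("pics/top0.png")[:,:,::-1]; s=cv2.imread("pics/scene0.png")[:,:,::-1]
a=crop(t,245,165,80,80,5); b=crop(t,385,170,75,80,5)
c=crop(s,215,195,75,115,4)
o=np.zeros((470,800,3),np.uint8); o[:400,:400]=a; o[:400,400:775]=b
cv2.imwrite("pics/c1.png",o); cv2.imwrite("pics/c2.png",c)
print("shaft",ray("top",(288,207),150),"pulley",ray("top",(424,206),42))
for uv in [(357,195),(380,205),(327,291),(305,280)]: print(uv,ray("top",uv,50))
E
```

```text
shaft [ 452.22267541 -110.71504379  150.        ] pulley [ 489.25033187 -446.48470115   42.        ]
(357, 195) [ 510.20054159 -276.57073805   50.        ]
(380, 205) [ 486.44194739 -334.28380084   50.        ]
(327, 291) [ 269.5980572  -207.37802065   50.        ]
(305, 280) [ 294.86213061 -153.45340086   50.        ]
```

View pics/c1.png

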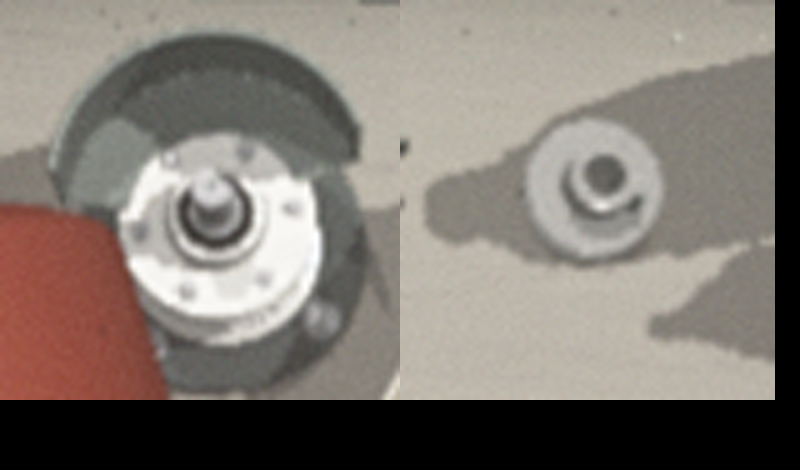

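View pics/c2.png

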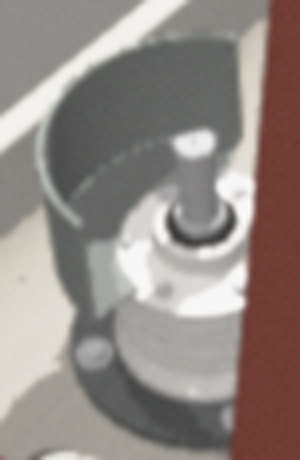

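```bash
python3 - <<'E'
from h import *
print("shaft",ray("top",(287.4,202),150),"hub",ray("top",(426,205),42),"rim",ray("top",(424,208),16),"screw",ray("top",(431.4,210.6),29))
for uv in [(235,150),(240,95),(424,155),(424,60)]: print("lamp",uv,ray("top",uv,500))
print("guard L",ray("top",(255,195),152),"R",ray("top",(316.6,189.4),152),"apex",ray("top",(287,171.5),152))
print("sc shaft",ray("scene",(264,231),150))
E
```

```text
shaft [ 463.93395202 -108.92066786  150.        ] hub [ 491.99228658 -451.59496535   42.        ] rim [ 490.04197915 -451.6720859    16.        ] screw [ 480.92607353 -468.00705396   29.        ]
lamp (235, 150) [470.53149573 -33.62220681 500.        ]
lamp (240, 95) [570.47247855 -36.5375551  500.        ]
lamp (424, 155) [ 472.22016014 -355.25195635  500.        ]
lamp (424, 60) [ 649.2836065  -357.82300525  500.        ]
guard L [477.83126636 -34.02170421 152.        ] R [ 495.21784186 -175.15224885  152.        ] apex [ 535.90011295 -105.4655269   152.        ]
sc shaft [ 464.23558555 -107.99198849  150.        ]
```

View zoom.

```bash
python3 - <<'E'
from h import *
t=cv2.imread("pics/top0.png")[:,:,::-1]; s=cv2.imread("pics/scene0.png")[:,:,::-1]
o=np.hstack([crop(t,274,190,28,28,14),crop(s,250,222,28,28,14)]);cv2.imwrite("pics/c3.png",o)
def tri(a,b):
    A=[];B=[]
    for n,uv in(("top",a),("scene",b)):
        p=ray(n,uv,0);o=K(n)[2][:3,3];d=(p-o)/np.linalg.norm(p-o);M=np.eye(3)-np.outer(d,d);A.append(M);B.append(M@o)
    P=np.linalg.solve(A[0]+A[1],B[0]+B[1]);return P,[np.linalg.norm(M@P-b) for M,b in zip(A,B)]
print("lamp",tri((233,150),(172,106)))
print("guard scene",ray("scene",(234.5,250.5),152),ray("scene",(274,204.5),152))
c=np.array([464,-108.5])
for y in(0,5,10):
    P=[[c[0]+73*np.cos(np.radians(y+a)),c[1]+73*np.sin(np.radians(y+a)),z] for a in(75,-75) for z in(152,78)]
    print(y,proj("top",P).round(1).tolist(),proj("scene",P).round(1).tolist())
E
```

```text
lamp (array([501.53237592,  -9.33883047, 461.67302151]), [np.float64(22.57038557277877), np.float64(22.570385572778815)])
guard scene [473.43321937 -35.15966519 152.        ] [ 495.32570886 -174.93588596  152.        ]
0 [[256.8, 192.9], [259.6, 200.3], [318.1, 194.6], [317.7, 202.0]] [[231.8, 247.3], [235.6, 272.8], [280.1, 206.0], [281.5, 231.6]]
5 [[256.1, 195.5], [259.0, 202.8], [317.4, 192.1], [317.0, 199.5]] [[233.7, 249.3], [237.5, 274.7], [277.1, 205.2], [278.6, 230.9]]
10 [[255.6, 198.2], [258.5, 205.3], [316.4, 189.5], [316.1, 197.1]] [[235.9, 251.1], [239.6, 276.5], [274.1, 204.7], [275.7, 230.3]]
```

View pics/c3.png

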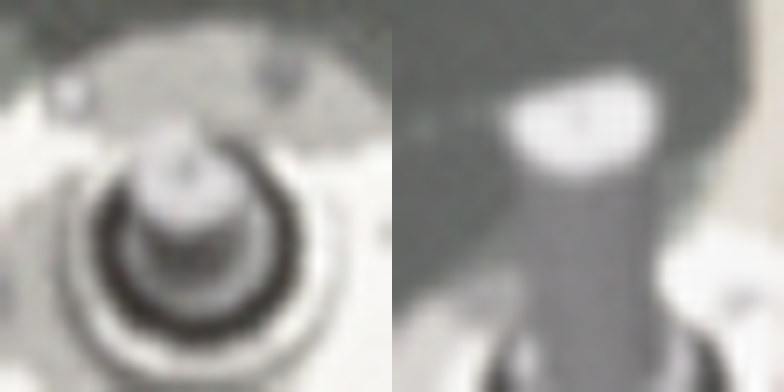

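```bash
python3 - <<'E'
from h import *
for n,(x0,y0),(w) ,th in(("scene",(250,222),28,200),("top",(274,190),28,0)):
    g=cv2.imread(f"pics/{n}0.png")
    if n=="scene":
        a=ray(n,(258.1,229.9),150);b=ray(n,(266.6,227),150)
    else:
        a=ray(n,(274+195/14,190+125/14),150);b=ray(n,(274+245/14,190+180/14),150)
    d=b-a; print(n,a,b,np.linalg.norm(d),"normal deg",np.degrees(np.arctan2(d[0],-d[1]))," or +180; mid",(a+b)/2)
    if n=="scene":
        c=cv2.resize(g[222:236,250:275],None,fx=8,fy=8,interpolation=cv2.INTER_CUBIC).max(2)
        m=(c>185).astype(np.uint8); ct=max(cv2.findContours(m,0,1)[0],key=cv2.contourArea)[:,0]
        P=np.array([ray(n,(250+(u+.5)/8-.5,222+(v+.5)/8-.5),150)[:2] for u,v in ct])
        for a in range(-180,180,15):
            e=[np.cos(np.radians(a)),np.sin(np.radians(a))]; print(a,((P-[464,-108.5])@e).max().round(1),end="; ")
        print()
E
```

```text
scene [ 475.17675599 -103.31797829  150.        ] [ 467.27934357 -119.21476333  150.        ] 17.750405570078133 normal deg -26.417867209842886  or +180; mid [ 471.22804978 -111.26637081  150.        ]
-180 6.8; -165 6.9; -150 7.1; -135 7.6; -120 8.4; -105 9.2; -90 9.8; -75 10.2; -60 10.2; -45 9.7; -30 9.4; -15 10.9; 0 11.8; 15 12.4; 30 12.3; 45 11.7; 60 10.8; 75 10.2; 90 9.6; 105 9.0; 120 8.5; 135 7.8; 150 7.0; 165 6.9; 
top [ 471.20734291 -109.87519291  150.        ] [ 462.18978839 -118.39778789  150.        ] 12.407695788515545 normal deg -46.61638122684417  or +180; mid [ 466.69856565 -114.1364904   150.        ]
```

```bash
python3 - <<'E'
from h import *
for z in(193,250,300,350,400,450,500,550): print(z,proj("scene",[229.5,-471.6,z]).round(0),proj("top",[229.5,-471.6,z]).round(0))
for z in (460,500,540,600): print(z,[ray("top",uv,z)[:2].round() for uv in((233,150),(640,168),(245,55))],[ray("scene",uv,z)[:2].round() for uv in((172,106),(300,40),(155,17))])
E
```

```text
193 [[465. 165.]] [[449. 307.]]
250 [[471. 143.]] [[456. 306.]]
300 [[476. 122.]] [[462. 305.]]
350 [[482. 100.]] [[469. 304.]]
400 [[488.  76.]] [[477. 302.]]
450 [[494.  50.]] [[485. 301.]]
500 [[501.  23.]] [[494. 299.]]
550 [[508.  -7.]] [[504. 297.]]
460 [array([484., -24.]), array([ 479., -774.]), array([667., -35.])] [array([529.,  -4.]), array([ 505., -278.]), array([ 772., -186.])]
500 [array([470., -30.]), array([ 466., -749.]), array([647., -41.])] [array([478.,  34.]), array([ 456., -217.]), array([ 701., -133.])]
540 [array([457., -36.]), array([ 453., -723.]), array([626., -46.])] [array([428.,  71.]), array([ 407., -156.]), array([629., -80.])]
600 [array([438., -45.]), array([ 434., -686.]), array([595., -55.])] [array([351., 127.]), array([334., -65.]), array([522.,  -0.])]
```

```bash
python3 - <<'E'
from h import *
s=cv2.imread("pics/scene0.png")[:,:,::-1]
t=cv2.imread("pics/top0.png")[:,:,::-1]
o=np.vstack([crop(s,140,0,200,115,4)[:,:800],cv2.resize(crop(t,215,40,425,75,1),(800,140))])
cv2.imwrite("pics/c4.png",o)
E
```

```text
(no output)
```

View pics/c4.png

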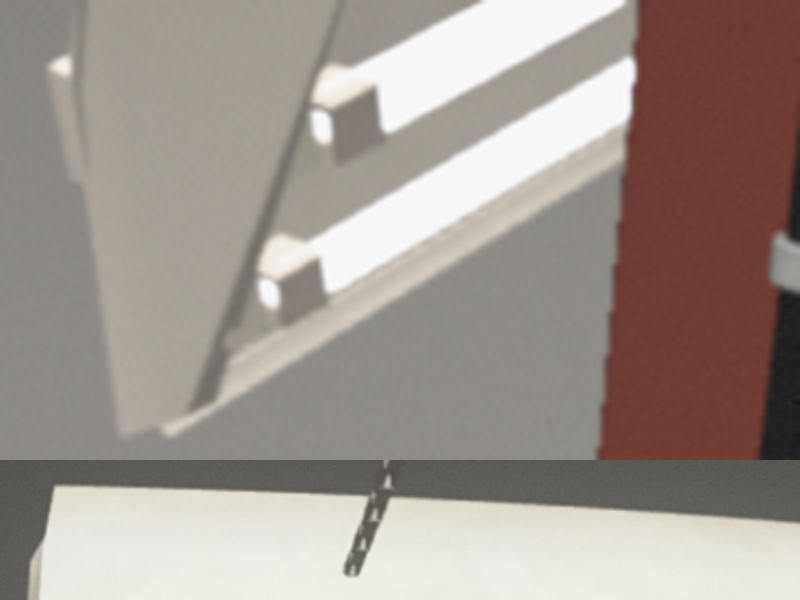

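```bash
python3 - <<'E'
from h import *
for z in(400,450,500,550,600,650,700):
    print(z,[(ray("top",uv,z)[:2].round(),proj("scene",ray("top",uv,z)).round()) for uv in((233,150),(235,146),(245,55))])
E
```

```text
400 [(array([503., -15.]), array([[196., 142.]])), (array([511., -18.]), array([[194., 139.]])), (array([698., -27.]), array([[120.,  96.]]))]
450 [(array([487., -23.]), array([[202., 116.]])), (array([494., -26.]), array([[200., 113.]])), (array([672., -34.]), array([[126.,  73.]]))]
500 [(array([470., -30.]), array([[210.,  88.]])), (array([478., -33.]), array([[208.,  85.]])), (array([647., -41.]), array([[133.,  48.]]))]
550 [(array([454., -38.]), array([[218.,  56.]])), (array([461., -41.]), array([[216.,  54.]])), (array([621., -48.]), array([[141.,  20.]]))]
600 [(array([438., -45.]), array([[227.,  22.]])), (array([444., -48.]), array([[224.,  20.]])), (array([595., -55.]), array([[150., -11.]]))]
650 [(array([421., -53.]), array([[237., -16.]])), (array([427., -55.]), array([[234., -18.]])), (array([569., -62.]), array([[160., -45.]]))]
700 [(array([405., -61.]), array([[248., -59.]])), (array([411., -63.]), array([[245., -60.]])), (array([543., -69.]), array([[170., -84.]]))]
```

```bash
python3 -m inch '[[[0,0,-0.04,0,0,0,0],[0.02,-0.03,-0.01,0,0,0,0],[0.024,-0.033,0,0,0,0,0],[0.03,-0.04,0,0,0,0,0],[0.03,-0.04,0,0,0,0,0]]]'; python3 -m inch '[[[0.03,-0.04,0,0,0,0,0],[0.03,-0.04,0,0,0,0,0],[0.03,-0.04,0,0,0,0,0],[0.028,-0.034,0,0,0,0,0],[0,0,0,0,0,0,0]]]'
```

```text
time_s: 0.72
ee_pos: [260.6, -296.4, 243.2]
orientation: [-180.0, -0.0, 25.9]
contact_force: [1.2, -0.3, -0.5]
opening: 0.998
grip_force: 0.0
time_s: 1.35
ee_pos: [299.4, -105.5, 243.5]
orientation: [-180.0, -0.0, 26.2]
contact_force: [0.7, 0.0, -0.5]
opening: 1.003
grip_force: 0.0
```

```bash
R='';
python3 -m inch '[[[0,0,0,0,0,-0.178,0],[0,0,0,0,0,-0.178,0],[0,0,0,0,0,-0.178,0],[0,0,0,0,0,-0.178,0],[0,0,0,0,0,-0.178,0]]]' >/dev/null
python3 -m inch '[[[0,0,0,0,0,-0.178,0],[0,0,0,0,0,-0.178,0],[0,0,0,0,0,-0.178,0],[0,0,0,0,0,-0.178,0],[0,0,0,0,0,-0.178,0]]]' >/dev/null
python3 -m inch '[[[0,0,0,0,0,-0.178,0],[0,0,0,0,0,-0.178,0],[0,0,0,0,0,-0.178,0],[0,0,0,0,0,-0.178,0],[0,0,0,0,0,-0.178,0]]]' >/dev/null
python3 -m inch '[[[0,0,0,0,0,-0.178,0],[0,0,0,0,0,0,0]]]'
python3 - <<'E'
from h import *
cv2.imwrite("pics/s1.png",viewer.grab_frame("scene")[:,:,::-1]);cv2.imwrite("pics/t1.png",viewer.grab_frame("top")[:,:,::-1])
E
```

```text
time_s: 3.48
ee_pos: [299.2, -108.6, 243.4]
orientation: [180.0, -0.0, -171.0]
contact_force: [-0.4, -0.4, 0.2]
opening: 1.002
grip_force: 0.0
```

View pics/s1.png

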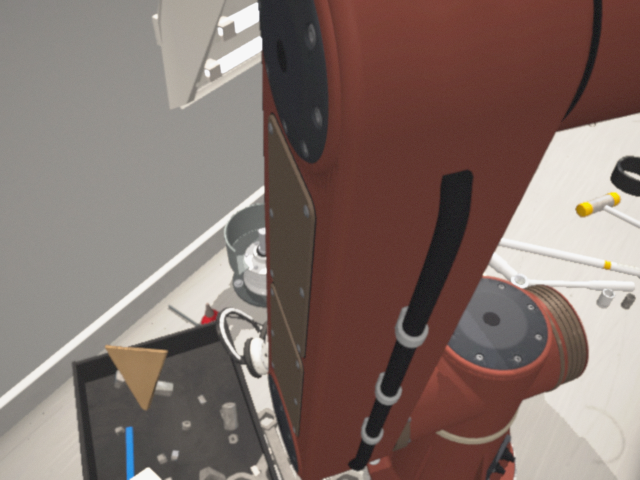

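```bash

python3 -m inch '[[[-0.027,-0.0043,0.033,0,0,0,0],[-0.027,-0.0043,0.033,0,0,0,0],[-0.015,-0.0023,0.028,0,0,0,0],[-0.015,-0.0023,0.027,0,0,0,0],[0,0,0,0,0,0,0]]]'
python3 -m inch '[[[-0.02,-0.0032,0,0,0,0,0],[-0.02,-0.0032,0,0,0,0,0],[-0.02,-0.0032,0,0,0,0,0],[-0.02,-0.0032,0,0,0,0,0],[0,0,0,0,0,0,0]]]'
python3 - <<'E'
from h import *
s=viewer.grab_frame("scene");t=viewer.grab_frame("top")
o=np.hstack([crop(s,140,0,200,300,2),crop(t,230,130,200,300,2)[:600]]);cv2.imwrite("pics/st2.png",o)
E
```

```text
time_s: 4.2
ee_pos: [383.6, -107.2, 121.1]
orientation: [179.9, -0.2, -171.0]
contact_force: [-0.2, 1.3, -0.1]
opening: 0.998
grip_force: 0.0
time_s: 4.82
ee_pos: [466.2, -108.0, 123.5]
orientation: [-180.0, 0.1, -170.9]
contact_force: [-0.4, -0.1, -0.5]
opening: 1.002
grip_force: 0.0
```

View pics/st2.png

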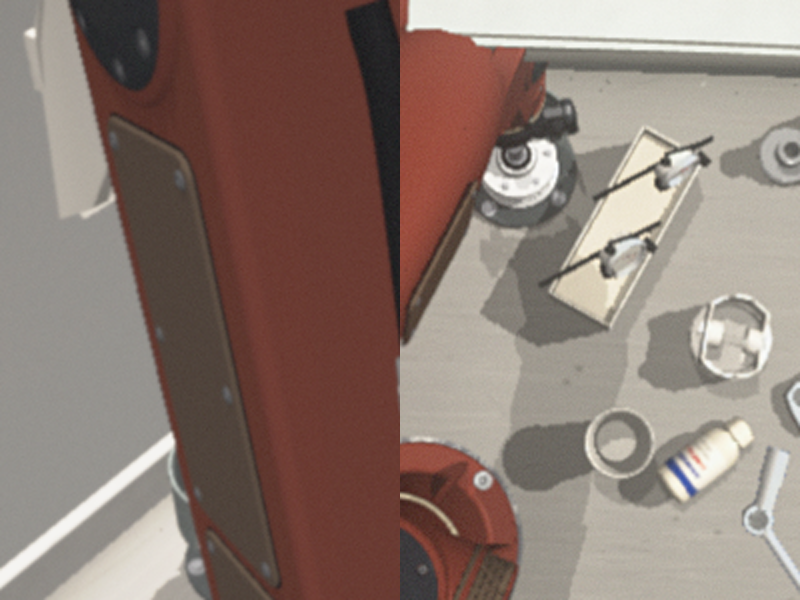

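```bash

python3 -m inch '[[[0,0,0.003,0,0,-0.178,0],[0,0,0,0,0,-0.178,0],[0,0,0,0,0,-0.178,0],[0,0,0,0,0,-0.178,0],[0,0,0,0,0,-0.178,0]]]'
python3 -m inch '[[[0,0,0,0,0,0,255],[0,0,0,0,0,0,255],[0,0,0,0,0,0,255],[0,0,0,0,0,0,255],[0,0,0,0,0,0,255]]]'
python3 -m inch '[[[0,0,0,0,0,0,255],[0,0,0,0,0,0,255],[0,0,0,0,0,0,255]]]'
```

```text
time_s: 5.55
ee_pos: [464.3, -107.6, 119.9]
orientation: [180.0, -0.0, -119.6]
contact_force: [0.6, -0.5, -0.4]
opening: 1.005
grip_force: 0.0
time_s: 6.18
ee_pos: [465.4, -107.6, 119.5]
orientation: [180.0, -0.0, -119.9]
contact_force: [-0.5, -0.0, -0.6]
opening: 0.006
grip_force: 0.0
time_s: 6.55
ee_pos: [465.4, -107.5, 119.5]
orientation: [180.0, 0.0, -119.9]
contact_force: [-0.4, -0.2, 0.3]
opening: 0.0
grip_force: 0.0
```

```bash
python3 - <<'E'
from h import *
t=viewer.grab_frame("top");cv2.imwrite("pics/t3.png",crop(t,250,150,80,70,10))
for P in([465.4,-107.5,119.5],[465.4,-107.5,150],[465.4,-107.5,193],[465,-108,100]): print(P,((proj("top",P)[0]-[250,150])*10).round())
E
```

```text
[465.4, -107.5, 119.5] [373. 543.]
[465.4, -107.5, 150] [368. 514.]
[465.4, -107.5, 193] [360. 469.]
[465, -108, 100] [379. 563.]
```

View pics/t3.png

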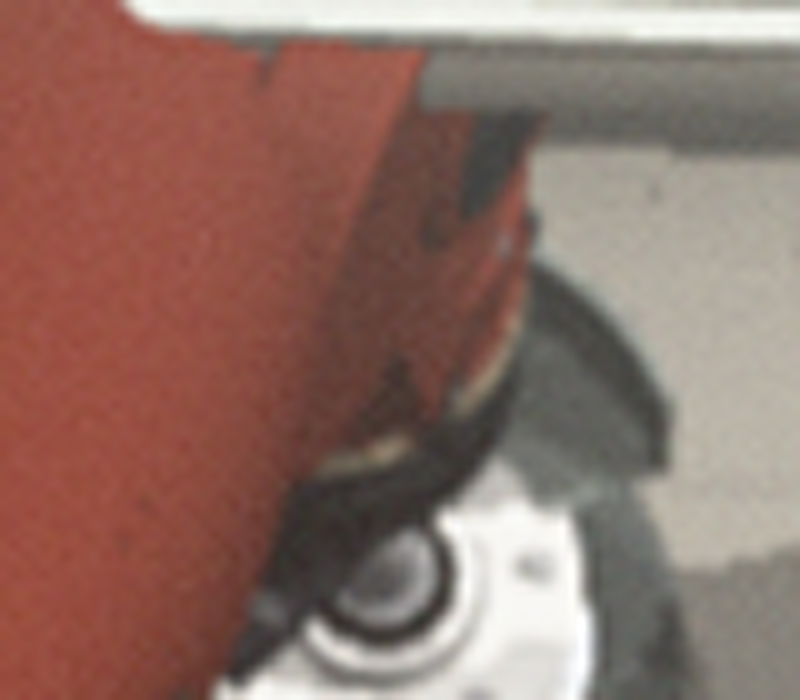

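```bash
python3 - <<'E'
from h import *
s=cv2.imread("pics/scene0.png")
g=s.max(2)[60:175:3,450:520:2]
for i,r in enumerate(g): print(60+3*i,''.join('#' if v<60 else '+' if v<110 else '.' for v in r))
y=np.radians(25.94);yt=np.array([np.sin(y),-np.cos(y),0]);xt=np.array([np.cos(y),np.sin(y),0]);c=np.array([229.5,-471.6,0])
for k in(-42,-57,42,57):
  for z in(206,260): print(k,z,proj("scene",c+yt*k+[0,0,z]).round(),end=' ')
E
```

```text
60 ..........#++....+++#+++++++++++.++
63 .........+###++..........+......+++
66 ..........######+++..........+++..+
69 .........+#####################+.++
72 .........++++#################+++++
75 ........+#+++.++#############+.++++
78 ........+###++.....+++++++.+++..+++
81 ........######+++........++##+.+.++
84 .......+#####################++++++
87 .......+####################++++...
90 .......#####################++++...
93 .......+###################+..++...
96 ........###################+.......
99 .........+################++++.....
102 ..........+##############...+++....
105 ..........##########++.............
108 ..........#########+...............
111 ..........#+########...............
114 ..........++##++++#+...............
117 ..........+###++++#+...............
120 .........++##++++++................
123 .........++###+++++................
126 .........#+###+++#+................
129 ........+++###+++#.................
132 .........++#######.................
135 ..........+######+.................
138 ..........++...+#..................
141 ..........####+##..................
144 ..........######+..................
147 ..........######...................
150 ..........###+.....................
153 .........+###+.....................
156 .........+###......................
159 .........++++......................
162 ...................................
165 ...................................
168 ...................................
171 ...................................
174 ...................................
-42 206 [[466. 174.]] -42 260 [[472. 152.]] -57 206 [[466. 178.]] -57 260 [[472. 157.]] 42 206 [[467. 148.]] 42 260 [[472. 127.]] 57 206 [[467. 144.]] 57 260 [[472. 122.]]
```

```bash
python3 - <<'E'
from h import *
for z in(193,206,220,240):
    a=ray("scene",(472,160),z);b=ray("scene",(482,148),z);print(z,a.round(),b.round(),np.linalg.norm(a-b).round(),((a+b)/2).round())
print(telemetry.observe()["joints"])
E
```

```text
193 [ 226. -496.  193.] [ 228. -547.  193.] 50.0 [ 227. -521.  193.]
206 [ 221. -480.  206.] [ 223. -529.  206.] 49.0 [ 222. -505.  206.]
220 [ 216. -462.  220.] [ 217. -511.  220.] 48.0 [ 216. -486.  220.]
240 [ 208. -437.  240.] [ 209. -484.  240.] 47.0 [ 208. -460.  240.]
[-2.17912251e+01  1.49187314e+01 -2.30169731e+01  5.20639858e+01
 -2.31291737e-03 -8.19056606e+01]
```

```bash

python3 -m inch '[[[0,0,0,0,0,0,0],[0,0,0,0,0,0,0],[0,0,0,0,0,0,0],[0,0,0,0,0,0,0],[0,0,0,0,0,0,0]]]'
python3 -m inch '[[[0,0,0.007,0,0,0,0],[0,0,0.007,0,0,0,0],[0,0,0,0,0,0,255],[0,0,0,0,0,0,255],[0,0,0,0,0,0,255]]]'
python3 -m inch '[[[0,0,0,0,0,0,255],[0,0,0,0,0,0,255],[0,0,0,0,0,0,255],[0,0,0,0,0,0,255]]]'
```

```text
time_s: 7.22
ee_pos: [465.4, -107.6, 119.5]
orientation: [180.0, -0.0, -119.9]
contact_force: [-0.3, 0.4, -0.2]
opening: 0.997
grip_force: 0.0
time_s: 7.85
ee_pos: [465.6, -107.6, 105.7]
orientation: [-180.0, 0.0, -119.9]
contact_force: [0.1, -0.4, -0.6]
opening: 0.377
grip_force: 0.0
time_s: 8.35
ee_pos: [466.0, -107.8, 105.9]
orientation: [-179.9, 0.0, -119.9]
contact_force: [0.5, -0.2, 5.1]
opening: 0.148
grip_force: 58.9
```

```bash

python3 -m inch '[[[0,0,0,0,0,0,0],[0,0,0,0,0,0,0],[0,0,0,0,0,0,0],[0,0,0,0,0,0,0],[0,0,0.006,0,0,0,0]]]'
python3 -m inch '[[[0,0,0.006,0,0,0,0],[0,0,0,0,0,0,255],[0,0,0,0,0,0,255],[0,0,0,0,0,0,255],[0,0,0,0,0,0,255]]]'
python3 -m inch '[[[0,0,0,0,0,0,255],[0,0,0,0,0,0,255],[0,0,0,0,0,0,255],[0,0,0,0,0,0,255]]]'
```

```text
time_s: 8.98
ee_pos: [465.7, -107.7, 99.5]
orientation: [-180.0, 0.0, -119.9]
contact_force: [0.2, -0.1, -1.0]
opening: 1.003
grip_force: 0.0
time_s: 9.6
ee_pos: [465.9, -107.8, 93.8]
orientation: [-179.9, 0.0, -119.9]
contact_force: [-2.5, 0.9, 8.1]
opening: 0.161
grip_force: 59.9
time_s: 10.1
ee_pos: [465.8, -107.7, 93.8]
orientation: [-179.9, 0.0, -119.9]
contact_force: [0.2, -0.6, 6.5]
opening: 0.157
grip_force: 59.0
```

```bash

python3 -m inch '[[[0,0,0,0,0,0.178,255],[0,0,0,0,0,0.178,255],[0,0,0,0,0,0.178,255],[0,0,0,0,0,0.178,255],[0,0,0,0,0,0.178,255]]]'
python3 -m inch '[[[0,0,0,0,0,0.178,255],[0,0,0,0,0,0.178,255],[0,0,0,0,0,0.178,255],[0,0,0,0,0,0.178,255],[0,0,0,0,0,0.178,255]]]'
python3 -m inch '[[[0,0,0,0,0,0.178,255],[0,0,0,0,0,0.178,255],[0,0,0,0,0,0.178,255],[0,0,0,0,0,0.147,255],[0,0,0,0,0,0,255]]]'
python3 - <<'E'
from h import *
s=viewer.grab_frame("top");cv2.imwrite("pics/t4.png",s[:,:,::-1]);s=viewer.grab_frame("scene");cv2.imwrite("pics/s4.png",s[:,:,::-1])
E
```

```text
time_s: 10.72
ee_pos: [468.0, -107.6, 93.9]
orientation: [-180.0, 0.3, -171.2]
contact_force: [8.8, -0.4, -3.7]
opening: 0.156
grip_force: 58.5
time_s: 11.35
ee_pos: [469.4, -109.2, 94.0]
orientation: [179.9, 0.4, 137.8]
contact_force: [13.9, -6.9, -11.2]
opening: 0.161
grip_force: 58.5
time_s: 11.98
ee_pos: [469.2, -110.9, 94.0]
orientation: [179.7, 0.4, 98.9]
contact_force: [13.2, -13.3, -12.2]
opening: 0.159
grip_force: 58.7
```

```bash

python3 -m inch '[[[0,0,0,0,0,0,0],[0,0,0,0,0,0,0],[0,0,0,0,0,0,0],[0,0,0,0,0,0,0],[0,0,-0.02,0,0,0,0]]]'
python3 -m inch '[[[0,0,-0.025,0,0,0,0],[0,-0.03,-0.01,0,0,0,0],[0.01,-0.045,-0.02,0,0,0,0],[0.013,-0.045,-0.02,0,0,0,0],[0,-0.03,0,0,0,-0.178,0]]]'
python3 -m inch '[[[0,0,0,0,0,-0.178,0],[0,0,0,0,0,-0.178,0],[0,0,0,0,0,-0.178,0],[0,0,0,0,0,-0.178,0],[0,0,0,0,0,-0.178,0]]]'
python3 -m inch '[[[0,0,0,0,0,-0.178,0],[0,0,0,0,0,-0.178,0],[0,0,0,0,0,-0.178,0],[0,0,0,0,0,-0.178,0],[0,0,0,0,0,-0.178,0]]]'
python3 -m inch '[[[0,0,0,0,0,-0.178,0],[0,0,0,0,0,-0.178,0],[0,0,0,0,0,-0.12,0],[0,0,0,0,0,0,0]]]'
```

```text
time_s: 12.7
ee_pos: [464.2, -107.0, 112.7]
orientation: [-179.9, -0.1, 99.1]
contact_force: [0.3, 0.3, -0.8]
opening: 1.0
grip_force: 0.0
time_s: 13.32
ee_pos: [312.5, -108.3, 189.6]
orientation: [179.9, 0.1, 109.5]
contact_force: [-0.1, 0.2, 0.7]
opening: 1.001
grip_force: 0.0
time_s: 13.95
ee_pos: [313.6, -108.5, 188.6]
orientation: [180.0, 0.0, 160.6]
contact_force: [0.4, -0.6, -0.1]
opening: 0.998
grip_force: 0.0
time_s: 14.58
ee_pos: [313.6, -108.5, 188.6]
orientation: [-180.0, 0.0, -148.4]
contact_force: [-0.1, 0.5, 0.3]
opening: 0.999
grip_force: 0.0
time_s: 15.08
ee_pos: [313.6, -108.5, 188.5]
orientation: [-180.0, 0.0, -121.5]
contact_force: [0.2, -0.9, 0.1]
opening: 0.999
grip_force: 0.0
```

Now over toward the pulley, staying in front of the carton.

```bash

python3 -m inch '[[[0.0395,-0.0217,-0.01,0,0,0,0],[0.0395,-0.0217,0,0,0,0,0],[0.0395,-0.0217,0,0,0,0,0],[0.0395,-0.0217,0,0,0,0,0],[0.0395,-0.0217,0,0,0,0,0]]]' >/dev/null
python3 -m inch '[[[0.0395,-0.0217,0,0,0,0,0],[0.0395,-0.0217,0,0,0,0,0],[0.0395,-0.0217,0,0,0,0,0],[0,0,0,0,0,0,0]]]'
python3 - <<'E'
from h import *
s=viewer.grab_frame("scene");t=viewer.grab_frame("top")
cv2.imwrite("pics/s5.png",s[:,:,::-1]);cv2.imwrite("pics/t5.png",t[:,:,::-1])
g=s.max(2)
print(g[222:240,252:274])
# hand colours: tips in scene
g2=s.max(2)[90:330:4,380:520:3]
P=telemetry.observe()["ee_pos"];print(P,[proj("scene",[P[0],P[1],z])[0].round() for z in(180,215,260,300)])
E
```

```text
time_s: 16.2
ee_pos: [296.5, -471.2, 197.7]
orientation: [180.0, -0.0, -121.7]
contact_force: [0.3, -0.6, -0.1]
opening: 0.999
grip_force: 0.0
[[ 99 100  99 100  99 100 102 103 101 102 104 104 104 103 105 105 104 104
  104 102 100 101]
 [100  98 100 101 100 104 100 102 103 102 101 104 103 105 103 104 104 103
  106 102 102 101]
 [100  99  99 101 102 100 101 103 103 102 103 101 107 106 105 108 104 105
  105 104 103 106]
 [ 98 100 100 101 103 102 100 103 102 107 113 117 116 113 107 105 106 104
  104 103 103 103]
 [101 101 100 100 103 102 101 103 117 137 157 161 161 147 125 111 107 106
  105 104 103 103]
 [101  99  98 101  99 103 111 132 165 198 216 218 217 206 175 142 117 108
  105 103 104 104]
 [ 99 100 103 105 105 111 135 184 216 231 233 234 236 234 217 175 135 113
  105 105 105 104]
 [105 103 106 115 115 134 173 221 234 237 233 228 235 236 223 182 136 115
  108 103 104 106]
 [116 106 107 119 116 143 190 229 237 236 230 221 230 228 195 149 121 108
  105 106 104 111]
 [116 110 105 106 111 127 176 222 234 237 235 228 226 204 156 123 106 107
  107 107 113 126]
 [106 102 102 103 103 111 149 197 224 232 235 229 212 162 126 113 108 108
  111 115 133 159]
 [102 103 103 103 102 106 123 160 193 214 220 210 172 131 113 111 112 117
  119 135 161 186]
 [101 100 104 104 103 104 111 130 151 167 172 159 134 113 114 112 117 127
  134 147 176 197]
 [103 103 101 104 103 106 112 122 132 137 137 129 117 112 110 114 117 131
  137 152 178 209]
 [101 103 101 103 104 105 110 123 130 132 130 122 113 112 113 111 116 131
  148 169 196 218]
 [103 103 102 104 101 108 117 126 132 132 132 123 114 112 112 111 119 141
  165 191 219 227]
 [103 103 103 104 107 117 124 128 130 131 129 123 115 112 112 112 127 161
  185 210 239 242]
 [103 102 106 109 117 126 128 128 130 131 131 127 117 113 112 121 150 196
  220 234 246 246]]
[ 296.75444861 -468.29956253  198.007965  ] [array([435., 159.]), array([437., 145.]), array([441., 127.]), array([444., 111.])]
```

```bash
cat > flat.py <<'E'
from h import *
import sys
g=cv2.imread(sys.argv[1]).max(2)[220:238,250:276]
c=cv2.resize(g,None,fx=10,fy=10,interpolation=cv2.INTER_CUBIC)
m=(c>165).astype(np.uint8);m[150:]=0
n,l,st,ce=cv2.connectedComponentsWithStats(m);i=l[95,125]; 
ct=max(cv2.findContours((l==i).astype(np.uint8),0,1)[0],key=cv2.contourArea)[:,0]
P=np.array([ray("scene",(250+(u+.5)/10-.5,220+(v+.5)/10-.5),150)[:2] for u,v in ct])
A=np.arange(-180,180,5);best=[]
# circle+flat: centre c s.t. support in all non-flat directions is 10
hs=np.array([(P@[np.cos(np.radians(a)),np.sin(np.radians(a))]).max() for a in A])
for f in range(-180,180,3):
    w=np.abs((A-f+180)%360-180)
    h=np.where(w<56.6,10*np.cos(np.radians(56.6-w)),10)
    M=np.c_[np.cos(np.radians(A)),np.sin(np.radians(A))]
    x,r,_,_=np.linalg.lstsq(M,hs-h,rcond=None);best.append((r[0],f,x))
best.sort(key=lambda b:b[0]);print([(round(b[0],1),b[1],b[2].round(1)) for b in best[:4]])
E
python3 flat.py pics/scene0.png; python3 flat.py pics/s5.png
```

```text
[(np.float64(35.9), -33, array([ 467. , -108.6])), (np.float64(36.9), -36, array([ 467. , -108.7])), (np.float64(37.7), -30, array([ 467.1, -108.6])), (np.float64(39.4), -39, array([ 467. , -108.7]))]
[(np.float64(17.0), -168, array([ 467.7, -108.5])), (np.float64(17.8), -171, array([ 467.7, -108.5])), (np.float64(18.9), -165, array([ 467.7, -108.6])), (np.float64(20.7), -174, array([ 467.7, -108.5]))]
```

```bash
python3 - <<'E'
from h import *
t=cv2.imread("pics/top0.png").max(2)
print(t[192:224,410:442:1][::1].tolist().__str__().replace("], [","\n"))
E
```

```text
[[186, 185, 186, 185, 184, 182, 174, 170, 161, 141, 137, 129, 132, 131, 129, 125, 135, 133, 132, 132, 134, 135, 129, 133, 130, 131, 132, 129, 135, 134, 132, 132
189, 188, 188, 186, 178, 162, 146, 138, 136, 128, 133, 147, 150, 146, 145, 143, 136, 133, 132, 134, 129, 134, 132, 130, 129, 131, 133, 132, 133, 127, 130, 135
188, 189, 187, 179, 162, 142, 134, 141, 149, 147, 157, 172, 182, 177, 171, 165, 161, 153, 141, 139, 133, 133, 133, 131, 135, 129, 134, 131, 135, 131, 133, 132
190, 188, 180, 159, 144, 141, 152, 173, 183, 180, 181, 186, 184, 187, 186, 187, 180, 179, 176, 162, 148, 138, 129, 132, 132, 134, 133, 138, 133, 130, 132, 130
185, 179, 160, 144, 139, 165, 186, 186, 191, 187, 187, 191, 186, 189, 186, 183, 186, 193, 185, 181, 167, 150, 140, 137, 133, 131, 131, 134, 132, 128, 129, 133
181, 158, 138, 140, 157, 179, 190, 188, 190, 185, 189, 188, 187, 185, 183, 186, 182, 187, 184, 183, 179, 173, 160, 142, 130, 132, 132, 129, 134, 132, 134, 131
163, 139, 139, 160, 175, 183, 187, 187, 184, 186, 185, 185, 187, 185, 188, 188, 181, 188, 182, 179, 180, 184, 178, 164, 145, 137, 128, 134, 133,
[... 3272 characters left out ...]
66, 144, 122, 114, 115, 122, 132, 133, 137, 131, 135, 130, 130
128, 133, 134, 134, 125, 116, 113, 125, 132, 144, 154, 181, 188, 177, 174, 171, 159, 151, 140, 124, 112, 108, 115, 122, 132, 140, 151, 155, 156, 144, 133, 132
138, 135, 138, 139, 133, 122, 115, 113, 116, 119, 131, 144, 143, 140, 136, 139, 128, 115, 113, 113, 109, 116, 132, 142, 158, 161, 171, 187, 184, 170, 154, 156
163, 159, 160, 154, 151, 139, 137, 143, 134, 124, 121, 112, 116, 115, 124, 132, 128, 130, 138, 142, 144, 153, 162, 170, 183, 188, 191, 187, 191, 189, 181, 185
186, 183, 184, 184, 173, 165, 165, 180, 171, 159, 142, 139, 142, 148, 156, 161, 161, 164, 178, 185, 184, 188, 187, 189, 192, 193, 194, 189, 192, 190, 191, 192]]
```

```bash
python3 - <<'E'
from h import *
h=ray("top",(425.9,204.6),42);r=ray("top",(423.6,207.3),16);print(h,r)
for z in(29,32):
    s=ray("top",(431.6,210.4),z)
    for c in(h,r): d=s-c;print(z,np.hypot(*d[:2]),np.degrees(np.arctan2(d[1],d[0])))
E
python3 -m inch '[[[-0.0231,-0.0304,0.026,0,0,0,0],[-0.0231,-0.0304,0.026,0,0,0,0],[-0.0231,-0.0304,0.026,0,0,0,0],[-0.0231,-0.0304,0.026,0,0,0,0],[-0.0231,-0.0304,0.026,0,0,0,0]]]'
python3 -m inch '[[[0,0,0,0,0,0,0]]]'
```

```text
[ 493.01574421 -451.34876326   42.        ] [ 491.84434703 -450.64935684   16.        ]
29 20.701698412470822 -123.9264689668643
29 20.673180519484266 -120.14802722566712
32 20.562944004608358 -126.48722462515717
32 20.473761845917764 -122.68494598684745
time_s: 16.92
ee_pos: [488.3, -447.9, 68.2]
orientation: [-180.0, 0.0, -121.5]
contact_force: [-0.3, 0.5, 0.1]
opening: 0.996
grip_force: 0.0
time_s: 17.05
ee_pos: [488.2, -446.1, 66.2]
orientation: [179.8, 0.1, -121.3]
contact_force: [0.1, 0.3, 0.1]
opening: 1.002
grip_force: 0.0
```

```bash

python3 -m inch '[[[0,0,0.01,0,0,0,105],[0,0,0.01,0,0,0.026,105],[0,0,0,0,0,0,105],[0,0,0,0,0,0,105]]]'
```

```text
time_s: 17.55
ee_pos: [486.6, -449.9, 49.0]
orientation: [-180.0, -0.0, -123.0]
contact_force: [-0.1, -0.0, -0.4]
opening: 0.591
grip_force: 0.0
```

```bash

python3 -m inch '[[[-0.0012,-0.0057,0.01,0,0,0,105],[0,0,0.01,0,0,0,105],[0,0,0.01,0,0,0,105],[0,0,0.005,0,0,0,105],[0,0,0,0,0,0,105]]]'
python3 -m inch '[[[0,0,0.005,0,0,0,105],[0,0,0,0,0,0,105]]]'
python3 -m inch '[[[0,0,0.005,0,0,0,105],[0,0,0,0,0,0,105]]]'
```

```text
time_s: 18.18
ee_pos: [492.1, -451.3, 12.9]
orientation: [179.9, 0.0, -122.9]
contact_force: [-0.8, -0.2, 0.1]
opening: 0.593
grip_force: 0.0
time_s: 18.42
ee_pos: [492.3, -451.5, 8.3]
orientation: [180.0, 0.0, -122.9]
contact_force: [-0.5, -0.7, 1.3]
opening: 0.588
grip_force: 0.0
time_s: 18.68
ee_pos: [492.1, -451.3, 3.1]
orientation: [180.0, 0.0, -122.9]
contact_force: [-0.0, -0.3, 0.1]
opening: 0.593
grip_force: 0.0
```

```bash

python3 -m inch '[[[0,0,0.005,0,0,0,105],[0,0,0,0,0,0,105]]]'
python3 -m inch '[[[0,0,0.003,0,0,0,105],[0,0,0,0,0,0,105]]]'
python3 -m inch '[[[0,0,0.003,0,0,0,105],[0,0,0,0,0,0,105]]]'
python3 -m inch '[[[0,0,0.002,0,0,0,105],[0,0,0,0,0,0,105]]]'
```

```text
time_s: 18.92
ee_pos: [492.1, -451.3, -2.0]
orientation: [180.0, 0.0, -122.9]
contact_force: [-0.6, -0.1, 0.3]
opening: 0.591
grip_force: 0.0
time_s: 19.18
ee_pos: [492.2, -451.5, -4.8]
orientation: [180.0, 0.0, -122.9]
contact_force: [0.1, 1.1, -0.0]
opening: 0.587
grip_force: 0.0
time_s: 19.42
ee_pos: [492.2, -451.5, -7.8]
orientation: [180.0, 0.0, -122.9]
contact_force: [-0.5, -0.0, 0.4]
opening: 0.59
grip_force: 0.0
time_s: 19.68
ee_pos: [492.3, -451.5, -9.7]
orientation: [180.0, 0.0, -122.9]
contact_force: [0.0, 0.3, 0.6]
opening: 0.59
grip_force: 0.0
```

```bash

python3 -m inch '[[[0,0,0.003,0,0,0,105],[0,0,0,0,0,0,105]]]' | grep -E "ee|conta"
python3 -m inch '[[[0,0,0.003,0,0,0,105],[0,0,0,0,0,0,105]]]'| grep -E "ee|conta"
python3 -m inch '[[[0,0,0.003,0,0,0,105],[0,0,0,0,0,0,105]]]'| grep -E "ee|conta"
```

```text
ee_pos: [492.2, -451.4, -12.8]
contact_force: [0.2, -0.4, 0.4]
ee_pos: [492.2, -451.4, -15.8]
contact_force: [0.5, 0.9, -0.1]
ee_pos: [492.2, -451.4, -18.8]
contact_force: [0.1, 1.0, -0.2]
```

```bash

python3 -m inch '[[[0,0,0,0,0,0,255],[0,0,0,0,0,0,255],[0,0,0,0,0,0,255],[0,0,0,0,0,0,255]]]'
```

```text
time_s: 20.92
ee_pos: [492.8, -452.0, -18.0]
orientation: [-179.9, -0.0, -122.9]
contact_force: [1.2, 0.3, 5.7]
opening: 0.389
grip_force: 60.9
```

```bash

python3 -m inch '[[[0,0,-0.01,0,0,0,255],[0,0,-0.025,0,0,0,255],[0,0,-0.025,0,0,0,255],[0,0,0,0,0,0,255]]]'
python3 -m inch '[[[0.0229,0.0305,-0.03,0,0,0,255],[0.0229,0.0305,-0.03,0,0,0,255],[0.0229,0.0305,-0.03,0,0,0,255],[0.0229,0.0305,-0.03,0,0,0,255],[0.0229,0.0305,-0.03,0,0,0,255]]]'
python3 -m inch '[[[0,0,0,0,0,0,255]]]'
```

```text
time_s: 21.42
ee_pos: [493.1, -452.5, 43.2]
orientation: [-179.8, -0.0, -122.9]
contact_force: [0.8, 0.0, -3.5]
opening: 0.394
grip_force: 60.2
time_s: 22.05
ee_pos: [300.5, -464.0, 191.0]
orientation: [179.9, 0.1, -122.9]
contact_force: [-0.0, -1.2, -2.6]
opening: 0.386
grip_force: 60.7
time_s: 22.18
ee_pos: [300.3, -465.7, 192.7]
orientation: [-179.9, -0.1, -123.1]
contact_force: [0.6, 0.3, -3.5]
opening: 0.392
grip_force: 61.1
```

```bash

python3 -m inch '[[[-0.038,0.0225,0,0,0,0,255],[-0.038,0.0225,0,0,0,0,255],[-0.038,0.0225,0,0,0,0,255],[-0.038,0.0225,0,0,0,0,255],[-0.038,0.0225,0,0,0,0,255]]]' >/dev/null
python3 -m inch '[[[-0.038,0.0225,0,0,0,0,255],[-0.038,0.0225,0,0,0,0,255],[-0.038,0.0225,0,0,0,0,255],[0,0,0,0,0,0.168,255],[0,0,0,0,0,0.168,255]]]'
python3 -m inch '[[[0,0,0,0,0,0.168,255],[0,0,0,0,0,0.168,255],[0,0,0,0,0,0.168,255],[0,0,0,0,0,0,255]]]'
python3 - <<'E'
from h import *
s=viewer.grab_frame("scene");t=viewer.grab_frame("top")
P=telemetry.observe()["ee_pos"]
cv2.imwrite("pics/s6.png",s[:,:,::-1]);cv2.imwrite("pics/t6.png",t[:,:,::-1])
for z in(18,34): print(proj("top",P+[0,0,z]),proj("scene",P+[0,0,z]))
E
```

```text
time_s: 23.42
ee_pos: [316.0, -110.4, 190.3]
orientation: [179.9, -0.0, -142.4]
contact_force: [0.7, 0.1, -3.8]
opening: 0.391
grip_force: 61.2
time_s: 23.92
ee_pos: [315.9, -111.1, 190.5]
orientation: [179.9, -0.1, -171.0]
contact_force: [0.2, -0.2, -2.2]
opening: 0.392
grip_force: 61.2
[[285.03687293 262.88903912]] [[327.94072514 243.68408221]]
[[284.7060412  261.97238998]] [[328.14653013 237.36371178]]
```

```bash

python3 -m inch '[[[-0.03,-0.0045,0.014,0,0,0,255],[-0.03,-0.0045,0.014,0,0,0,255],[-0.03,-0.0045,0.014,0,0,0,255],[-0.03,-0.0045,0.01,0,0,0,255],[0,0,0,0,0,0,255]]]'
python3 -m inch '[[[-0.015,-0.0023,0,0,0,0,255],[-0.0144,-0.0023,0,0,0,0,255],[0,0,0,0,0,0,255],[0,0,0,0,0,0,255]]]'
python3 - <<'E'
from h import *
s=viewer.grab_frame("scene");t=viewer.grab_frame("top")
cv2.imwrite("pics/s7.png",s[:,:,::-1]);cv2.imwrite("pics/t7.png",t[:,:,::-1])
print(telemetry.observe()["ee_pos"])
E
```

```text
time_s: 24.65
ee_pos: [438.5, -110.6, 138.2]
orientation: [179.9, -0.1, -170.8]
contact_force: [-0.6, -0.8, -2.8]
opening: 0.386
grip_force: 61.0
time_s: 25.15
ee_pos: [467.1, -110.8, 139.5]
orientation: [180.0, -0.0, -171.0]
contact_force: [-0.9, -0.2, -3.9]
opening: 0.395
grip_force: 61.0
[ 466.93819504 -110.82874005  139.56413983]
```

```bash

python3 -m inch '[[[0,0.0007,0.004,0,0,0,255],[0,0,0,0,0,0,255]]]' | grep -E "ee|conta"
python3 -m inch '[[[0,0,0.003,0,0,0,255],[0,0,0,0,0,0,255]]]'| grep -E "ee|conta"
python3 -m inch '[[[0,0,0.002,0,0,0,255],[0,0,0,0,0,0,255]]]'| grep -E "ee|conta"
python3 -m inch '[[[0,0,0.002,0,0,0,255],[0,0,0,0,0,0,255]]]'| grep -E "ee|conta|grip"
```

```text
ee_pos: [466.8, -110.1, 135.2]
contact_force: [0.2, -0.9, -2.3]
ee_pos: [467.1, -110.1, 132.3]
contact_force: [-0.3, 0.3, -3.3]
ee_pos: [467.1, -110.2, 130.4]
contact_force: [-0.1, 0.3, -2.5]
ee_pos: [467.1, -110.1, 128.3]
contact_force: [-0.1, 0.4, -3.1]
grip_force: 61.0
```

```bash

python3 -m inch '[[[0,0,0.004,0,0,0,255],[0,0,0.004,0,0,0,255],[0,0,0,0,0,0,255]]]' | grep -E "ee|conta"
python3 -m inch '[[[0,0,0.004,0,0,0,255],[0,0,0.004,0,0,0,255],[0,0,0,0,0,0,255]]]'| grep -E "ee|conta"
python3 -m inch '[[[0,0,0.003,0,0,0,255],[0,0,0,0,0,0,255]]]'| grep -E "ee|conta"
python3 -m inch '[[[0,0,0.003,0,0,0,255],[0,0,0,0,0,0,255]]]'| grep -E "ee|conta|grip"
```

```text
ee_pos: [466.9, -110.0, 120.0]
contact_force: [-0.4, 0.1, -2.6]
ee_pos: [466.9, -110.1, 112.1]
contact_force: [0.1, -0.3, -2.6]
ee_pos: [467.1, -110.1, 109.3]
contact_force: [0.5, -0.1, -4.4]
ee_pos: [467.1, -110.1, 106.3]
contact_force: [-0.2, 0.3, -3.0]
grip_force: 61.0
```

```bash

python3 -m inch '[[[0,0,0.003,0,0,0,255],[0,0,0,0,0,0,255]]]' | grep -E "ee|conta"
python3 -m inch '[[[0,0,0.003,0,0,0,255],[0,0,0,0,0,0,255]]]'| grep -E "ee|conta"
python3 -m inch '[[[0,0,0.004,0,0,0,255],[0,0,0,0,0,0,255]]]'| grep -E "ee|conta"
python3 -m inch '[[[0,0,0.004,0,0,0,255],[0,0,0,0,0,0,255]]]'| grep -E "ee|conta|grip"
python3 -m inch '[[[0,0,0.0024,0,0,0,255],[0,0,0,0,0,0,255],[0,0,0,0,0,0,255]]]'
python3 - <<'E'
from h import *
s=viewer.grab_frame("scene");t=viewer.grab_frame("top")
cv2.imwrite("pics/t8.png",np.hstack([crop(t,255,165,66,66,6),crop(s,235,210,66,66,6)]))
print(telemetry.observe()["moment"])
E
```

```text
ee_pos: [467.1, -110.1, 103.3]
contact_force: [0.4, -0.4, -2.9]
ee_pos: [467.0, -110.1, 100.3]
contact_force: [-0.3, -0.2, -2.5]
ee_pos: [467.0, -110.1, 96.2]
contact_force: [-0.6, -0.1, -3.1]
ee_pos: [467.0, -110.1, 92.2]
contact_force: [0.7, -0.5, -2.5]
grip_force: 61.0
time_s: 28.88
ee_pos: [467.3, -110.2, 90.1]
orientation: [-180.0, 0.0, -171.0]
contact_force: [0.1, 0.1, -2.4]
opening: 0.394
grip_force: 61.0
[ 0.01076274 -0.00092184  0.00544727]
```

View pics/t8.png

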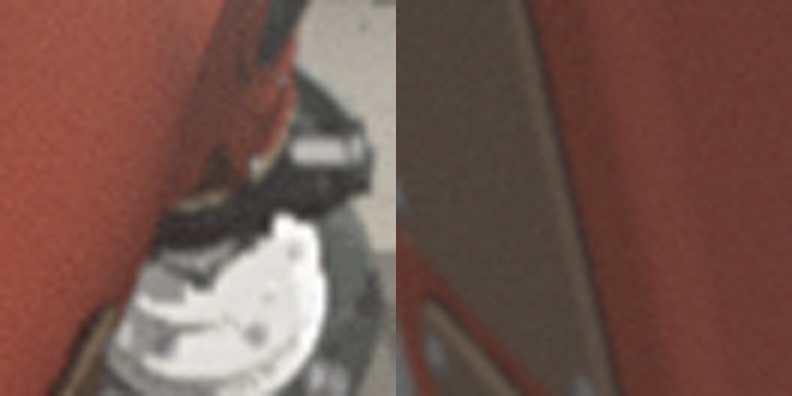

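```bash

python3 -m inch '[[[0,0,0.003,0,0,0,255],[0,0,0,0,0,0,255]]]' | grep -E "ee|conta"
python3 -m inch '[[[0,0,0.003,0,0,0,255],[0,0,0,0,0,0,255]]]' | grep -E "ee|conta"
python3 -m inch '[[[0,0,0.0015,0,0,0,255],[0,0,0,0,0,0,255]]]'| grep -E "ee|conta"
python3 -m inch '[[[0,0,0.0015,0,0,0,255],[0,0,0,0,0,0,255]]]'| grep -E "ee|conta"
```

```text
ee_pos: [467.0, -110.1, 86.9]
contact_force: [0.5, 0.1, -3.1]
ee_pos: [467.0, -110.1, 83.9]
contact_force: [-0.1, 0.2, -3.9]
ee_pos: [467.2, -110.2, 82.5]
contact_force: [0.6, -0.9, -2.7]
ee_pos: [467.5, -110.3, 81.9]
contact_force: [-3.0, -0.0, 8.1]
```

```bash

python3 -m inch '[[[0,0,-0.0045,0,0,0,255],[0,0,-0.0044,0,0,0,255],[0,0,0,0,0,0,255],[0,0,0,0,0,0,255],[0,0,0,0,0,0,255]]]'
```

```text
time_s: 30.6
ee_pos: [467.1, -110.1, 89.8]
orientation: [180.0, -0.0, -171.1]
contact_force: [0.1, -0.0, -2.1]
opening: 0.387
grip_force: 61.2
```

```bash
python3 -c "
from cell import manip
print(manip.job_done())"
```

```text
the job is handed in; nothing more can be done
None
```

I handed the job in at about 31 s: the pulley is held on the shaft with its hub top flush by touching off the collar, and the flat measured 2–3° off the middle of the guard opening. I could not see the screw once the pulley was on; its position over the flat rests on an earlier measurement (about 4°) and on it sliding down without catching.

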